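Turn over the upside-down sample carrier and load it

ROBOT

A 6-joint arm with a two-finger parallel gripper is mounted at the origin on a cart in front of the work surface, level with it; the furniture and walls round the work are solid. World frame = base frame: x ahead of the robot, y to its left, z up, the work surface at z = 0. Lengths are in m, angles in rad, forces in N, time in s.
With the tool pointing down it reaches from about 0.3 to 0.775 m from the base axis. Payload 14.6 kg.
Tool frame: the origin (TCP) lies midway between the tips of the shut fingers; the grasp point (between the pads) lies hold_point_z behind it (hold_point_z is the distance from the TCP to the grasp point, in m); x points along the fingers, y is the direction in which the jaws open and shut, and the axes are right-handed (so a half turn about x gives the same grasp; the last joint's range is limited). The gripper opens to 85 mm and grips with 20 to 120 N. Pads are 22 mm wide; open, the fingers measure 114 mm over their backs; the gripper's body (76 mm by 85 mm) begins 54 mm behind the grasp point. The pads swing forward as they close: fully open they stand 13 mm farther back than shut.
Start: joints at [-1.21, 0.3, 1.521, -0, 1.321, -0.067], TCP at [0.228, -0.5, 0.231] pointing down, gripper open.
Joint ranges: [-3.03, 3.03], [-0.79, 2.21], [0.23, 2.52], [-1.04, 4.18], [0, 3.07], [-2.55, 2.55]. Speed limits (rad/s): [2.22, 2.22, 2.57, 3.14, 3.14, 3.14].

INTERFACE

Orientations are given as a unit quaternion [x, y, z, w].
In Python, from plant import * gives the robot as it stands.
- The arm moves only by the tool send_rows, never from a script. Its argument "commands" is one flat list of numbers, 6 for each row, row after row: the shift along the tool's x, y, z in mm, then the turn, a rotation vector about the tool's x, y, z in degrees. A call has 1 to 8 rows; each row shifts and turns the commanded pose from where the row before left it, along the tool's axes as they then stand; what a row does not reach is not made up. A row lasts 1/8 s, in which the tool goes at most 62.5 mm and 10.7 degrees, less where a joint would pass 70% of its speed; a pose out of reach is approached as far as the arm can. A call with a gripper value outside its range is refused whole. "gripper" is the opening, from -1 (shut) to 1 (fully open), so that 0 is half open, set as the call begins (left out, the last holds). The fingers move at their own pace and stop on an object; "grip_force" is the grip in N (left out, the last holds). Time passes only in rows, so rows that do not move let the fingers close. It gives the time, the measured TCP pose, the force and the opening at its end, in the units of the state.
- state(): the state, without advancing time (a new reading comes with each control period).
- grab_frame(name): name is "scene" or "top" or "wrist"; returns a dict with "frame" (400x640x3 uint8, blue, green, red), "range_z" (400x640 float32, m along the optical axis (not along the pixel's ray), 0 where there is no reading), "fovy" (degrees; the focal length in pixels is half the picture's height over the tangent of half this angle, whatever the lens; pixels are square), "cx", "cy" (the principal point, pixels), "R" (3x3) and "t" (3): a world point X has camera coordinates R X + t; the wrist camera has in their place "tool_from_camera" (4x4, takes a point from camera to tool coordinates, whose origin is the TCP and whose axes are the tool frame's). Camera axes: x right, y down, z forward; pixel columns grow to the right and rows downward; lengths in m; the calibration is good to about 2 mm. A picture is of the moment at which its call begins: read the wrist's pose just before it.
- finish_job(): hands the job in, once; it reports no verdict.
Trained networks look in the newest picture that a camera, given by its name, has taken for a name from the list of things; names that differ only in an ending like _2 or _b are one class to them, and where a whole thing is asked for, a point or a joint stands for the part that bears it (a point fixed in the world has none). Each returns a list of dicts, best first, with "score" (0 to 1); they miss things now and then, are a little off and sometimes report something else, mostly with a low value. They report only what shows in the picture. A call takes as long as a camera call.
- spot_in(thing, camera): "point" ([x, y, z] in m, in the coordinates of the camera as it stood for that picture, good to about 4 mm: the middle of the surface that is visible of it).
- trace(thing, camera): "region" (400x640 bool, what is visible of it).
- spot_point(thing, camera): "point" ([x, y, z] in m, in the coordinates of the camera as it stood for that picture, good to about 4 mm: a listed point, or the origin of a listed thing).
The state is a dict: "time_s": time; "q": joint angles; "joint_velocities": joint speeds; "tau": joint torques, N m; "tcp_pos": TCP position; "eef_rot": TCP orientation; "contact_force": force on the tool from outside, world axes, zero at the start; "moment": the same for the moment, N m; "width": finger opening in m.
Only numpy, scipy, OpenCV 4.12 (cv2) and the standard library are available. Lean on these libraries where they do the work, as an engineer would, in place of code of your own. Each camera call takes 0.05 s, during which the arm holds its last target. There are 200 camera calls.

TASK

Of the two sample carriers on the trolley, one was set down upside down, with its wells facing the table. Turn that one over so its wells face up, and seat it on the loading plate, between the two guides and fully home against the back stop. Leave the other carrier where it is and do not knock over the green bottle.

Things in the scene. Friction and masses are not known exactly. Their poses are not given: they have to be found in the camera images.
- carrier: The upside-down carrier: grey, 120 mm long (own y), 42 high, 0.2-0.31 kg; ends alike. Body 44 mm wide (x), 34 high, four 22 mm wells in one face; on the other face a flange 64 wide, 8 thick, jutting 10 mm along both long sides, plain but for two dark strips. Origin at mid-block, 21 mm from both faces; own z points out of the wells: down at first (flange on top, ledge underside 34 mm up).
- carrier_other: A carrier of the same shape that already stands the right way up, its four wells visible: to be left alone. Origin and axes as for carrier.
- plate: Fixed loading plate, aluminium, 186 (own x) x 146 (y) x 8 mm; origin at the centre of its underside; own x points from the open front edge (robot's right) to the white back stop (front face at x = +81 mm, top 28 mm above the table). White guides, tops 20 mm above the table, run from x = +12 to +81, inner faces at y = +-64 mm, mouths flaring outward from x = +12 to -13. Carriers lie along own y.
- home (a point): Where the carrier's origin lies when fully home, wells up: plate's own x = +49 mm, y = 0, 29 mm above the table. Axes as the plate's.
- edge (a point): Middle of the top of the plate's open front edge: plate's own x = -93 mm, y = 0, 8 mm above the table. A square step: a carrier set against it on the table and lifted by its near ledge rolls over it and lands flange down on the plate.
- green_bottle: A green bottle, 64 mm wide, 160 mm tall, standing at the far edge of the trolley, beyond the plate; origin at the centre of its underside. Not to be knocked over.

How it is judged:
On the way:
1. the upside-down carrier has been turned wells up (angle between carrier's own z axis and vertical below 0.15 rad), for 0.2 s.
At the end, for the whole second after the job is handed in: The carrier rests on the plate, wells up (within 0.06 rad of level), against the back stop: origin within 4 mm of home along the plate's x and in height, 7 mm across, square within 0.07 rad. The other carrier is within 20 mm of where it stood and the green bottle stands (angle between carrier's own z axis and vertical below 0.06 rad and x of carrier in the frame of home between -0.004 and 0.004 m and y of carrier in the frame of home between -0.007 and 0.007 m and z of carrier in the frame of home between -0.004 and 0.004 m and angle between the y axis of carrier and the y axis of plate, either way round below 0.07 rad and linear speed of carrier below 0.02 m/s and distance of carrier_other from where it was at the start of the episode below 0.02 m and angle between green_bottle's own z axis and vertical below 0.3 rad); the robot touches nothing.
It fails at once if the other carrier is moved by more than 20 mm (distance of carrier_other from where it was at the start of the episode above 0.02 m).
It fails at once if the green bottle is knocked over (angle between green_bottle's own z axis and vertical above 0.5 rad).
It also fails if it takes over 66 s, if anything falls off the work surface, if the arm or the gripper's body presses on something with over 40 N, if the wrist force passes 120 N, or if a joint passes its speed limit or range.

## Working session

There is one attempt and no reset: what is moved stays moved. The work goes in short steps, Python scripts to look and compute and a tool call to move; the robot and the scene stay as the last step left them, time stands still between calls to the robot, and variables do not carry over. Pictures are saved under pics/ and viewed, about 8 in all and at most 12, crops included, and the job is handed in when it is done.

Besides the shell and the picture viewer there is one more tool, called after "Request:" as name(argument=value, ...), one argument or row to a line, values as JSON. send_rows: Moves the arm, as the interface text tells. Its arguments: {"type":"object","properties":{"commands":{"type":"array"},"gripper":{"type":"number"},"grip_force":{"type":"number"}},"required":["commands"]}

```bash
ls; mkdir -p pics; cat > h.py <<'E'
from plant import *
import numpy as np, cv2
from scipy.spatial.transform import Rotation as Ro
def K(f):
    return 200/np.tan(np.radians(f["fovy"]/2)), f["cx"], f["cy"]
def wT(f,s=None):
    # world_from_cam
    T=np.eye(4)
    if "R" in f:
        R=np.array(f["R"]);T[:3,:3]=R.T;T[:3,3]=-R.T@np.array(f["t"])
        return T
    T[:3,:3]=Ro.from_quat(s["eef_rot"]).as_matrix();T[:3,3]=s["tcp_pos"]
    return T@np.array(f["tool_from_camera"])
def w(T,p): return T[:3,:3]@np.array(p)+T[:3,3]
def cloud(f,T,m=None):
    F,cx,cy=K(f);z=f["range_z"];v,u=np.nonzero((z>0)&(m if m is not None else True))
    d=z[v,u];P=np.stack([(u-cx)/F*d,(v-cy)/F*d,d],1)
    return P@T[:3,:3].T+T[:3,3],u,v
def ts(s): return np.round(s["time_s"],2),np.round(s["tcp_pos"],4),np.round(Ro.from_quat(s["eef_rot"]).as_matrix(),3).tolist(),round(s["width"],4),np.round(s["contact_force"],1)
E
python3 - <<'E'
from h import *
np.set_printoptions(suppress=True,precision=4)
s=state();print(ts(s), globals().get('hold_point_z'))
print({k:v for k,v in s.items() if k not in('q',)})
ims=[]
for c in("scene","top"):
    f=grab_frame(c);T=wT(f);ims.append(f["frame"])
    cv2.imwrite(f"pics/{c}0.png",f["frame"])
    for n in("carrier","carrier_other","plate","green_bottle"):
        r=trace(n,c);
        for t in r[:3]:
            P,u,v=cloud(f,T,t["region"]);
            if len(P)==0: continue
            zt=np.percentile(P[:,2],95);Q=P[abs(P[:,2]-zt)<.006][:,:2].astype(np.float32)
            print(c,n,round(t["score"],2),len(P),"px",u.mean().round(),v.mean().round(),"med",np.median(P,0),"ztop",zt,cv2.minAreaRect(Q))
    for n in("carrier","carrier_other","plate","home","edge"):
        print(c,n,[(round(t["score"],2),w(T,t["point"])) for t in spot_point(n,c)[:3]])
cv2.imwrite("pics/both0.png",np.vstack([cv2.resize(i,(480,300)) for i in ims]))
E
```

```text
pics
(np.float64(0.0), array([ 0.2281, -0.5002,  0.2307]), [[-0.0, 0.415, -0.91], [0.001, -0.91, -0.415], [-1.0, -0.001, -0.0]], 0.0856, array([-0.9, -0.5,  0.3])) 0.0187
{'time_s': 0.0, 'joint_velocities': array([-0.0005, -0.0003,  0.0013,  0.0016, -0.0004,  0.0029]), 'tau': array([  0.0009, -54.3494, -36.1797,  -0.    ,   0.004 ,   0.    ]), 'tcp_pos': array([ 0.2281, -0.5002,  0.2307]), 'eef_rot': array([-0.6909, -0.1505,  0.691 , -0.1497]), 'contact_force': array([-0.876 , -0.4644,  0.2603]), 'moment': array([ 0.0072,  0.0334, -0.0156]), 'width': 0.08555316797936521}
scene carrier 0.82 2423 px 310.0 280.0 med [0.4153 0.3238 0.0434] ztop 0.04522404281829465 ((0.42245879769325256, 0.31295713782310486), (0.06523478776216507, 0.12146647274494171), 5.225079536437988)
scene carrier_other 0.71 1680 px 412.0 216.0 med [0.4097 0.0393 0.0327] ztop 0.044788331128220546 ((0.4231923818588257, 0.028439056128263474), (0.12146968394517899, 0.04638739302754402), 84.42607116699219)
scene carrier_other 0.35 4019 px 297.0 225.0 med [0.5711 0.2397 0.0102] ztop 0.028925424933141642 ((0.569377422332763
[... 1049 characters left out ...]
778 0.2274 0.007 ] ztop 0.025345099589354908 ((0.5760022401809692, 0.266809344291687), (0.15535151958465576, 0.10425414890050888), 5.879355430603027)
top green_bottle 0.9 1527 px 285.0 115.0 med [0.7035 0.252  0.0913] ztop 0.1585507091253352 ((0.7177756428718567, 0.2559676766395569), (0.03272403031587601, 0.03260548785328865), 50.68879318237305)
top carrier [(0.95, array([0.4234, 0.3146, 0.0178]))]
top carrier_other [(0.88, array([0.4302, 0.0298, 0.0215])), (0.19, array([0.5868, 0.1377, 0.0069]))]
top plate [(0.72, array([ 0.5794,  0.2247, -0.0029]))]
top home [(0.75, array([0.5769, 0.269 , 0.0302]))]
top edge [(0.73, array([0.5751, 0.2733, 0.0328])), (0.66, array([0.5875, 0.1352, 0.0076]))]
```

View pics/both0.png

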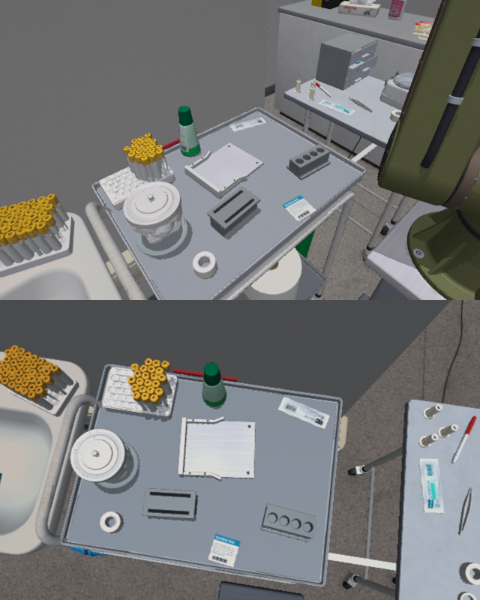

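```bash
cat > p.py <<'E'
from h import *
def down(yaw,tilt=0,plane=None):
    """tool pose matrix: tool x down, tool y at angle yaw (deg); tilt>0: rotates about tool y"""
    y=np.array([np.cos(np.radians(yaw)),np.sin(np.radians(yaw)),0]);x=np.array([0,0,-1.]);z=np.cross(x,y)
    return (Ro.from_matrix(np.stack([x,y,z],1))*Ro.from_rotvec([0,np.radians(tilt),0]))
def plan(wps,p=None,R=None,lin=45,ang=9,q=0.5,steps=None):
    """wps: list of (pos,Rot,[n]). prints rows in calls of 8"""
    s=state()
    p=np.array(s["tcp_pos"]) if p is None else np.array(p); R=Ro.from_quat(s["eef_rot"]) if R is None else R
    rows=[]
    for wp in wps:
        P,T=np.array(wp[0]),wp[1]; p0,R0=p,R
        rv=(R0.inv()*T).as_rotvec()
        n=wp[2] if len(wp)>2 else int(max(1,np.ceil(np.linalg.norm(P-p0)*1000/lin),np.ceil(np.degrees(np.linalg.norm(rv))/ang)))
        for k in range(1,n+1):
            pt=p0+(P-p0)*k/n; Rt=R0*Ro.from_rotvec(rv*k/n)
            d=np.round(R.inv().apply(pt-p)*1000/q)*q; a=np.round(np.degrees((R.inv()*Rt).as_rotvec())/q)*q
            p=p+R.apply(d/1000); R=R*Ro.from_rotvec(np.radians(a)); rows.append([*d,*a])
    for i in range(0,len(rows),8):
        print("["+", ".join("%g"%(x+0) for r in rows[i:i+8] for x in r)+"]")
    print("end",np.round(p,4),R.as_quat().round(4).tolist(),len(rows))
    return p,R
E
python3 - <<'E'
from p import *
plan([([.40,-.15,.25],down(-40)),([.40,.1,.25],down(-15)),([.42,.25,.25],down(5.5))])
print([k for k in dir() if k[0]!='_'][:60]); print(grab_frame("wrist")["tool_from_camera"])
E
```

```text
[-2, -27.5, -33.5, -3, 0, 0, -2, -25.5, -35, -2.5, 0, 0, -2, -24.5, -36, -3, 0, 0, -2.5, -22, -37, -3, 0, 0, -2, -20.5, -38.5, -2.5, 0, 0, -2, -18.5, -39, -3, 0, 0, -2, -16.5, -40.5, -3, 0, 0, -2, -14.5, -40.5, -2.5, 0, 0]
[-2, -12.5, -41.5, -3, 0, 0, 0, -27, -32, -4, 0, 0, 0, -24, -33.5, -4.5, 0, 0, 0, -22, -36, -4, 0, 0, 0, -19, -37, -4, 0, 0, 0, -17, -38, -4.5, 0, 0, 0, -13.5, -39.5, -4, 0, 0, 0, -5, -37.5, -5, 0, 0]
[0, -1.5, -38, -5, 0, 0, 0, 2, -37.5, -5.5, 0, 0, 0, 5, -37.5, -5, 0, 0]
end [0.4198 0.2501 0.2498] [0.4754, 0.5235, -0.4754, 0.5235] 19
['K', 'MotionError', 'Ro', 'cloud', 'cv2', 'down', 'finish_job', 'grab_frame', 'hold_point_z', 'np', 'plan', 'spot_in', 'spot_point', 'state', 'trace', 'ts', 'w', 'wT']
[[-2.08428416e-04 -3.14939734e-01  9.49111648e-01 -1.42289463e-01]
 [ 9.99999654e-01 -8.30092851e-04 -5.58426162e-05  1.75029290e-04]
 [ 8.05437853e-04  9.49111308e-01  3.14939798e-01 -8.14808459e-02]
 [ 0.00000000e+00  0.00000000e+00  0.00000000e+00  1.00000000e+00]]
```

Request:
send_rows(
  commands=[-2,-27.5,-33.5,-3,0,0,-2,-25.5,-35,-2.5,0,0,-2,-24.5,-36,-3,0,0,-2.5,-22,-37,-3,0,0,-2,-20.5,-38.5,-2.5,0,0,-2,-18.5,-39,-3,0,0,-2,-16.5,-40.5,-3,0,0,-2,-14.5,-40.5,-2.5,0,0],
  gripper=1,
)

```text
time_s: 2.05
tcp_pos: [0.3811, -0.1877, 0.2481]
eef_rot: [0.648, 0.282, -0.648, 0.283]
contact_force: [0.5, 0.0, 0.2]
width: 0.0855
```

Request:
send_rows(
  commands=[-2,-12.5,-41.5,-3,0,0,0,-27,-32,-4,0,0,0,-24,-33.5,-4.5,0,0,0,-22,-36,-4,0,0,0,-19,-37,-4,0,0,0,-17,-38,-4.5,0,0,0,-13.5,-39.5,-4,0,0,0,-5,-37.5,-5,0,0],
)

```text
time_s: 3.05
tcp_pos: [0.4045, 0.1391, 0.25]
eef_rot: [0.541, 0.455, -0.541, 0.455]
contact_force: [-0.4, -1.1, 1.1]
width: 0.0855
```

Request:
send_rows(
  commands=[0,-1.5,-38,-5,0,0,0,2,-37.5,-5.5,0,0,0,5,-37.5,-5,0,0,0,0,0,0,0,0],
)

```text
time_s: 3.55
tcp_pos: [0.4196, 0.2517, 0.2494]
eef_rot: [0.474, 0.524, -0.475, 0.524]
contact_force: [0.5, -0.0, -0.2]
width: 0.0852
```

```bash
cat > look.py <<'E'
from p import *
np.set_printoptions(suppress=True,precision=4)
def look(n,cam="wrist",zs=None,tag=None,names=("carrier",)):
    s=state();f=grab_frame(cam);T=wT(f,s)
    if tag: cv2.imwrite(f"pics/{tag}.png",f["frame"])
    for n in names:
        for t in trace(n,cam)[:2]:
            P,u,v=cloud(f,T,t["region"]);
            if len(P)<50: continue
            zt=np.percentile(P[:,2],90) if zs is None else zs
            Q=P[abs(P[:,2]-zt)<.005][:,:2].astype(np.float32)
            if len(Q)<20: continue
            lo,hi=np.percentile(Q,[1,99],axis=0)
            print(cam,n,round(t["score"],2),len(P),"ztop",round(zt,4),cv2.minAreaRect(Q),"uv",u.min(),u.max(),v.min(),v.max())
        print(cam,n,"pt",[(round(t["score"],2),w(T,t["point"])) for t in spot_point(n,cam)[:2]])
    return s,f,T
E
python3 - <<'E'
from look import *
print(ts(state()),state()["q"])
look("c",names=("carrier","plate","home"),tag="w1")
E
```

```text
(np.float64(3.55), array([0.4196, 0.2517, 0.2494]), [[-0.001, 0.995, 0.099], [-0.0, 0.099, -0.995], [-1.0, -0.001, 0.0]], 0.0852, array([ 0.5, -0. , -0.2])) [0.4653 0.1495 1.662  0.0002 1.3305 0.3659]
wrist carrier 0.91 8875 ztop 0.0427 ((0.42511653900146484, 0.31304463744163513), (0.0641927719116211, 0.1202922910451889), 5.226754188537598) uv 293 364 36 168
wrist carrier pt [(0.94, array([0.426 , 0.3121, 0.0195]))]
wrist plate 0.82 21241 ztop 0.02 ((0.5751999616622925, 0.26632100343704224), (0.15955941379070282, 0.104815274477005), 6.841681957244873) uv 385 544 112 271
wrist plate pt [(0.97, array([ 0.5831,  0.2261, -0.0004]))]
wrist home 0.89 21300 ztop 0.0201 ((0.5744650959968567, 0.26623284816741943), (0.15807919204235077, 0.104815274477005), 6.841681957244873) uv 386 545 111 272
wrist home pt []
```

View pics/w1.png

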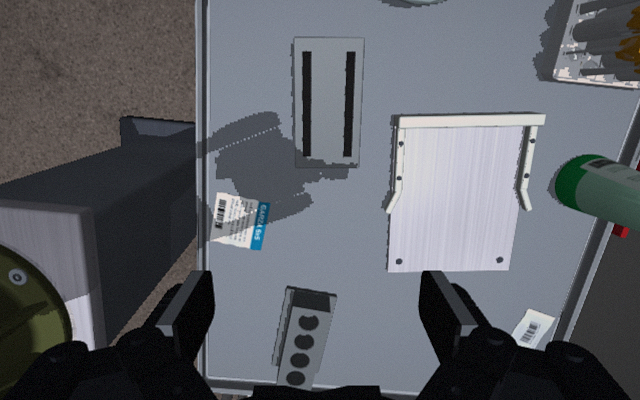

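```bash
python3 - <<'E'
from look import *
s=state()
for cam in("wrist","top"):
    f=grab_frame(cam);T=wT(f,s);m=trace("plate",cam)[0]["region"]
    m=cv2.dilate(m.astype(np.uint8),np.ones((5,5)))>0
    P,_,_=cloud(f,T,m)
    A=P[abs(P[:,2]-.008)<.004];B=P[abs(P[:,2]-.028)<.004];G=P[abs(P[:,2]-.020)<.003]
    print(cam,len(A),len(B),len(G),np.median(A[:,2]),np.median(B[:,2]))
    th=np.radians(95.5)
    for it in range(3):
        # edges in plate coordinates: front edge line fit
        ex=np.array([np.cos(th),np.sin(th)]);ey=np.array([-ex[1],ex[0]])
        x=A[:,:2]@ex;y=A[:,:2]@ey
        bins=np.linspace(np.percentile(y,8),np.percentile(y,92),25);k=np.digitize(y,bins)
        fr=np.array([[np.percentile(x[k==i],1),bins[i-1:i+1].mean()] for i in range(1,25) if (k==i).sum()>10])
        sl=np.polyfit(fr[:,1],fr[:,0],1)[0]; th-=np.arctan(sl) if it<2 else 0
    xb=B[:,:2]@ex;yb=B[:,:2]@ey
    c2=cv2.minAreaRect(B[:,:2].astype(np.float32))
    front=np.median(fr[:,0]);print("th",np.degrees(th),"slope",sl,"front x",front,"stop face x",np.percentile(xb,[2,98]),"diff",np.percentile(xb,2)-front,"stop y",np.percentile(yb,[1,99]),c2)
    yy=y[x<front+.07];print("plate y",np.percentile(yy,[.5,99.5]))
    yc=np.percentile(yy,[.5,99.5]).mean()
    for h,n in((142,"home"),(93,"centre"),(0,"edge")): print(n,ex*(front+h/1000)+ey*yc)
c=np.array([.4245,.313])
R=down(5.5);R5=down(5.2)
plan([([.4245,.313,.1],R5),([.4245,.313,.012],R5,4),([.4245,.313,.012],R5,1)])
E
```

```text
wrist 17805 1799 1407 0.007670664227067581 0.027532928604492635
th 96.65331954540456 slope 0.0004816056726819611 front x 0.06690463921715774 stop face x [0.2385 0.25  ] diff 0.17160991080461901 stop y [-0.6729 -0.5303] ((0.5701583623886108, 0.3123696446418762), (0.14592263102531433, 0.012231120839715004), 6.7855963706970215)
plate y [-0.6747 -0.5302]
home [0.5742 0.2773]
centre [0.5799 0.2286]
edge [0.5907 0.1363]
top 5313 134 251 0.006747652958041805 0.02659860822804666
th 97.0906068621868 slope -0.004808605099418433 front x 0.060992565978695866 stop face x [0.2334 0.2446] diff 0.17238873807881583 stop y [-0.6762 -0.6313] ((0.6191858053207397, 0.3177228569984436), (0.045733220875263214, 0.011754443868994713), 7.523555755615234)
plate y [-0.6747 -0.5302]
home [0.5728 0.2758]
centre [0.5788 0.2272]
edge [0.5903 0.1349]
[37.5, 2.5, -15.5, 0, 0, 0, 37.5, 3, -15.5, 0, 0, 0, 37.5, 2.5, -16, 0, 0, 0, 37.5, 2.5, -15.5, 0.5, 0, 0, 22, 0, 0, 0, 0, 0, 22, 0, 0, 0, 0, 0, 22, 0, 0, 0, 0, 0, 22, 0, 0, 0, 0, 0]
[0, 0, 0, 0, 0, 0]
end [0.4244 0.3131 0.0119] [0.4779, 0.5212, -0.4777, 0.5213] 9
```

Request:
send_rows(
  commands=[37.5,2.5,-15.5,0,0,0,37.5,3,-15.5,0,0,0,37.5,2.5,-16,0,0,0,37.5,2.5,-15.5,0.5,0,0,22,0,0,0,0,0,22,0,0,0,0,0,22,0,0,0,0,0,22,0,0,0,0,0],
)

```text
time_s: 5.1
tcp_pos: [0.4243, 0.3132, 0.0111]
eef_rot: [0.478, 0.521, -0.478, 0.521]
contact_force: [-0.1, 0.4, -0.6]
width: 0.0854
```

Request:
send_rows(
  commands=[0,0,0,0,0,0,0,0,0,0,0,0,0,0,0,0,0,0,0,0,0,0,0,0,0,0,0,0,0,0,0,0,0,0,0,0],
  gripper=-1,
  grip_force=60,
)

```text
time_s: 5.85
tcp_pos: [0.4243, 0.3133, 0.0121]
eef_rot: [0.478, 0.521, -0.478, 0.521]
contact_force: [-0.3, -0.4, 1.5]
width: 0.063
```

```bash
python3 - <<'E'
from p import *
print(ts(state()))
p=state()["tcp_pos"]
R=down(96.7)
plan([([p[0],p[1],p[2]+.06],down(5.2),3),([.415,.24,p[2]+.06],R),([.415,.24,p[2]+.004],R,3),([.415,.24,p[2]+.001],R,1)])
E
```

```text
(np.float64(5.85), array([0.4243, 0.3133, 0.0121]), [[0.0, 0.996, 0.087], [0.0, 0.087, -0.996], [-1.0, 0.0, -0.0]], 0.063, array([-0.3, -0.4,  1.5]))
[-20, 0, 0, 0, 0, 0, -20, 0, 0, 0, 0, 0, -20, 0, 0, 0, 0, 0, 0, -1.5, 6.5, -8.5, 0, 0, 0, -2.5, 6.5, -8, 0, 0, 0, -3, 6, -8.5, 0, 0, 0, -4, 5, -8.5, 0, 0, 0, -5, 5, -8, 0, 0]
[0, -5.5, 4, -8.5, 0, 0, 0, -5.5, 3, -8.5, 0, 0, 0, -6.5, 2, -8, 0, 0, 0, -6.5, 1.5, -8.5, 0, 0, 0, -7, 0.5, -8.5, 0, 0, 0, -6.5, -1, -8, 0, 0, 18.5, 0, 0, 0, 0, 0, 19, 0, 0, 0, 0, 0]
[18.5, 0, 0, 0, 0, 0, 3, 0, 0, 0, 0, 0]
end [0.4149 0.24   0.013 ] [-0.0401, 0.7059, 0.0402, 0.7061] 18
```

Request:
send_rows(
  commands=[-20,0,0,0,0,0,-20,0,0,0,0,0,-20,0,0,0,0,0,0,-1.5,6.5,-8.5,0,0,0,-2.5,6.5,-8,0,0,0,-3,6,-8.5,0,0,0,-4,5,-8.5,0,0,0,-5,5,-8,0,0],
)

```text
time_s: 6.85
tcp_pos: [0.4199, 0.2795, 0.0717]
eef_rot: [0.26, 0.657, -0.26, 0.657]
contact_force: [-0.5, 0.2, -2.0]
width: 0.0626
```

Request:
send_rows(
  commands=[0,-5.5,4,-8.5,0,0,0,-5.5,3,-8.5,0,0,0,-6.5,2,-8,0,0,0,-6.5,1.5,-8.5,0,0,0,-7,0.5,-8.5,0,0,0,-6.5,-1,-8,0,0,18.5,0,0,0,0,0,19,0,0,0,0,0],
)

```text
time_s: 7.85
tcp_pos: [0.4149, 0.2399, 0.034]
eef_rot: [-0.04, 0.706, 0.04, 0.706]
contact_force: [0.0, -0.3, -2.0]
width: 0.0628
```

Request:
send_rows(
  commands=[18.5,0,0,0,0,0,3,0,0,0,0,0,0,0,0,0,0,0],
)

```text
time_s: 8.22
tcp_pos: [0.415, 0.24, 0.0131]
eef_rot: [-0.04, 0.706, 0.04, 0.706]
contact_force: [-0.6, 0.2, -1.4]
width: 0.0629
```

Request:
send_rows(
  commands=[0,0,0,0,0,0,0,0,0,0,0,0,0,0,0,0,0,0],
  gripper=1,
)

```text
time_s: 8.6
tcp_pos: [0.415, 0.24, 0.0131]
eef_rot: [-0.04, 0.706, 0.04, 0.706]
contact_force: [0.1, 0.3, 0.4]
width: 0.0857
```

```bash
python3 - <<'E'
from look import *
s=state();print(ts(s),s["q"])
look("c","top",zs=.042);look("c","scene",zs=.042)
d=np.array([np.cos(np.radians(6.7)),np.sin(np.radians(6.7)),0])
c=np.array([s["tcp_pos"][0],s["tcp_pos"][1],0])
R=down(96.7,45);a=R.apply([1,0,0]);G=c+.040*d+[0,0,.038]; t=G+.026*a
print(a,t)
plan([(s["tcp_pos"]+[0,0,.1],down(96.7),3),(t-.09*a,R,6),(t,R,4),(t,R,1)])
E
```

```text
(np.float64(8.6), array([0.415 , 0.24  , 0.0131]), [[0.001, -0.113, 0.994], [0.0, 0.994, 0.113], [-1.0, 0.0, 0.001]], 0.0857, array([0.1, 0.3, 0.4])) [ 0.448   0.4595  1.8902  0.      0.7912 -1.2365]
top carrier pt [(0.45, array([ 0.7213,  0.2566, -0.0083]))]
scene carrier 0.76 1388 ztop 0.042 ((0.4026438593864441, 0.24029237031936646), (0.09916891902685165, 0.06425365805625916), 7.762457847595215) uv 332 378 245 294
scene carrier pt [(0.8, array([0.4193, 0.2421, 0.0225]))]
[-0.7023 -0.0825 -0.7071] [0.4365 0.2426 0.0196]
[-33.5, 0, 0, 0, 0, 0, -33.5, 0, 0, 0, 0, 0, -33.5, 0, 0, 0, 0, 0, 5, 0, 14, 0, 7.5, 0, 3, 0, 15, 0, 7.5, 0, 1, 0, 15, 0, 7.5, 0, -0.5, 0, 15, 0, 7.5, 0, -3, 0.5, 15, 0, 7.5, 0]
[-4.5, 0, 14.5, 0, 7.5, 0, 22.5, 0, 0, 0, 0, 0, 22.5, 0, 0, 0, 0, 0, 22.5, -0.5, 0, 0, 0, 0, 22.5, 0, 0, 0, 0, 0, 0, 0, 0, 0, 0, 0]
end [0.4365 0.2424 0.0194] [-0.0525, 0.9224, 0.0217, 0.3821] 14
```

Request:
send_rows(
  commands=[-33.5,0,0,0,0,0,-33.5,0,0,0,0,0,-33.5,0,0,0,0,0,5,0,14,0,7.5,0,3,0,15,0,7.5,0,1,0,15,0,7.5,0,-0.5,0,15,0,7.5,0,-3,0.5,15,0,7.5,0],
)

```text
time_s: 9.9
tcp_pos: [0.4861, 0.2485, 0.0882]
eef_rot: [-0.051, 0.896, 0.025, 0.44]
contact_force: [0.3, -0.1, 0.8]
width: 0.085
```

Request:
send_rows(
  commands=[-4.5,0,14.5,0,7.5,0],
)

```text
time_s: 10.02
tcp_pos: [0.5003, 0.2501, 0.083]
eef_rot: [-0.052, 0.923, 0.022, 0.38]
contact_force: [-0.7, 0.7, 1.1]
width: 0.0853
```

```bash
python3 - <<'E'
from look import *
s=state();print(ts(s),s["q"])
look("c","top",zs=.042,names=("carrier","carrier_other"));
f=grab_frame("scene");g=grab_frame("top")
cv2.imwrite("pics/a.png",np.vstack([f["frame"][100:400,150:550],g["frame"][100:400,150:550]]))
E
```

```text
(np.float64(10.02), array([0.5003, 0.2501, 0.083 ]), [[-0.705, -0.113, 0.7], [-0.08, 0.994, 0.08], [-0.704, 0.0, -0.71]], 0.0853, array([-0.7,  0.7,  1.1])) [ 0.3308  0.9119  1.0935  0.163   1.9093 -1.3622]
top carrier pt []
top carrier_other 0.68 1811 ztop 0.042 ((0.4240244925022125, 0.021277330815792084), (0.10774987936019897, 0.04429902508854866), 84.29644775390625) uv 362 422 273 321
top carrier_other pt [(0.94, array([0.4276, 0.0242, 0.023 ]))]
```

View pics/a.png

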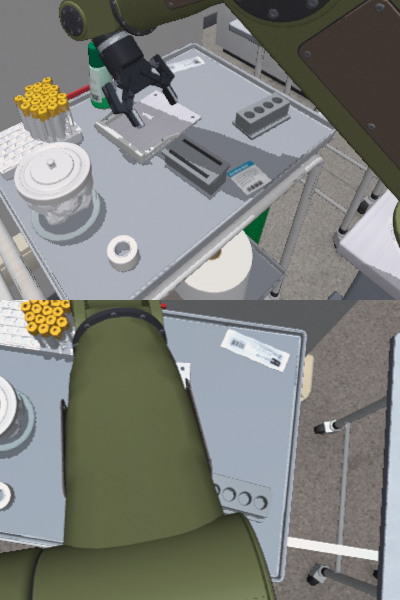

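```bash
cat > kin.py <<'E'
from p import *
from scipy.optimize import least_squares
LO=np.array([-3.03,-.79,.23,-1.04,0,-2.55]);HI=np.array([3.03,2.21,2.52,4.18,3.07,2.55])
D=[([-1.21,.3,1.521,0,1.321,-.067],[.2281,-.5002,.2307]),([.4653,.1495,1.662,.0002,1.3305,.3659],[.4196,.2517,.2494]),([.448,.4595,1.8902,0,.7912,-1.2365],[.415,.24,.0131]),([.3308,.9119,1.0935,.163,1.9093,-1.3622],[.5003,.2501,.083])]
M=np.array([[0,-1,0],[0,0,-1],[1,0,0]]) # placeholder
def fk(q,k):
    L1,L2,d,h0,r0,e=k
    R=Ro.from_euler('z',q[0]);p=R.apply([r0,0,h0])
    R=R*Ro.from_euler('y',q[1]);p=p+R.apply([0,0,L1])
    R=R*Ro.from_euler('y',q[2]);p=p+R.apply([e,0,L2])
    R=R*Ro.from_euler('ZYZ',[q[3],q[4],q[5]]);p=p+R.apply([0,0,d])
    return p,R   # flange frame: z = tool x
S=least_squares(lambda k:np.concatenate([fk(q,k)[0]-p for q,p in D]),[.4,.4,.25,.2,0,0]);k=S.x
if __name__=="__main__":
    print(k,np.abs(S.fun).max())
E
python3 - <<'E'
from kin import *
print(k.round(4),np.abs(S.fun).max())
s=state();p,R=fk(s["q"],k)
print((R.inv()*Ro.from_quat(s["eef_rot"])).as_matrix().round(3))
E
```

```text
[ 0.5366  0.4561  0.3397  0.2578 -0.0192  0.0885] 0.03520551180363782
[[-0. -1.  0.]
 [-0.  0. -1.]
 [ 1. -0. -0.]]
```

```bash
python3 - <<'E'
import re
t=open('kin.py').read()
t=t.replace("L1,L2,d,h0,r0,e=k","L1,L2,d,h0,b,e=k").replace("[r0,0,h0]","[0,b,h0]").replace("[.4,.4,.25,.2,0,0]","[.4,.4,.25,.2,.04,0]")
t=t.split("if __name__")[0]+'''
TOOL=Ro.from_matrix([[0,-1,0],[0,0,-1],[1,0,0]])
def ik(p,R,q0):
    def g(q):
        pp,RR=fk(q,k);return np.concatenate([(pp-p)*10,(( RR*TOOL).inv()*R).as_rotvec()])
    r=least_squares(g,np.clip(q0,LO+1e-3,HI-1e-3),bounds=(LO,HI));return r.x,np.abs(r.fun).max()
def iks(p,R,n=40):
    out=[];g=np.random.default_rng(0)
    for i in range(n):
        q0=g.uniform(LO,HI);q0[0]=np.arctan2(p[1],p[0])+g.normal()*.4
        q,e=ik(np.array(p),R,q0)
        if e<2e-3 and not any(np.abs(q-o).max()<.05 for o in out): out.append(q)
    return out
'''
open('kin.py','w').write(t)
E
python3 - <<'E'
from kin import *
np.set_printoptions(suppress=True,precision=3)
print(k.round(4),np.abs(S.fun).max())
for r in (.42,.5,.56,.62):
  for az in (.1,.2):
    for tilt in(-35,-45):
        R=down(96.7,tilt);a=R.apply([1,0,0]);p=np.array([r,az,.1])+.026*a
        print(r,az,tilt,[q for q in iks(p,R,15)])
E
```

```text
[0.424 0.447 0.244 0.221 0.037 0.041] 0.00037902764092528907
0.42 0.1 -35 [array([ 0.162,  0.098,  2.325, -0.234,  0.111, -1.302])]
0.42 0.1 -45 [array([0.166, 0.115, 2.404, 3.355, 0.166, 1.395])]
0.42 0.2 -35 [array([ 0.455,  0.181,  2.223, -0.904,  0.244, -0.401])]
0.42 0.2 -45 []
0.5 0.1 -35 [array([ 0.128,  0.25 ,  2.132, -0.044,  0.149, -1.518])]
0.5 0.1 -45 [array([0.129, 0.259, 2.213, 3.216, 0.116, 1.505])]
0.5 0.2 -35 [array([ 0.371,  0.311,  2.045, -0.659,  0.238, -0.716])]
0.5 0.2 -45 []
0.56 0.1 -35 [array([ 0.111,  0.356,  1.98 ,  0.018,  0.195, -1.593])]
0.56 0.1 -45 [array([0.11 , 0.359, 2.063, 3.071, 0.065, 1.636])]
0.56 0.2 -35 [array([ 0.325,  0.408,  1.9  , -0.477,  0.261, -0.937])]
0.56 0.2 -45 []
0.62 0.1 -35 [array([ 0.098,  0.46 ,  1.819,  0.044,  0.253, -1.629])]
0.62 0.1 -45 [array([0.097, 0.456, 1.907, 2.148, 0.016, 2.55 ])]
0.62 0.2 -35 [array([ 0.289,  0.506,  1.744, -0.334,  0.304, -1.11 ])]
0.62 0.2 -45 []
```

Request:
send_rows(
  commands=[22.5,0,0,0,0,0,22.5,0,0,0,0,0,22.5,-0.5,0,0,0,0,22.5,0,0,0,0,0,0,0,0,0,0,0],
)

```text
time_s: 11.0
tcp_pos: [0.4357, 0.2425, 0.02]
eef_rot: [-0.053, 0.922, 0.022, 0.382]
contact_force: [0.7, 0.1, 0.7]
width: 0.0856
```

Request:
send_rows(
  commands=[0,0,0,0,0,0,0,0,0,0,0,0,0,0,0,0,0,0,0,0,0,0,0,0,0,0,0,0,0,0,0,0,0,0,0,0],
  gripper=-1,
  grip_force=80,
)

```text
time_s: 11.75
tcp_pos: [0.4377, 0.2427, 0.021]
eef_rot: [-0.052, 0.922, 0.022, 0.383]
contact_force: [2.0, 0.4, 8.5]
width: 0.0628
```

```bash
cat > carry.py <<'E'
from kin import *
np.set_printoptions(suppress=True,precision=3)
def pose(p,R): T=np.eye(4);T[:3,:3]=R.as_matrix() if hasattr(R,"as_matrix") else R;T[:3,3]=p;return T
def tool(s=None):
    s=s or state();return pose(s["tcp_pos"],Ro.from_quat(s["eef_rot"]))
def car(c,y,z):
    y=np.array(y,float);z=np.array(z,float);return pose(c,np.stack([np.cross(y,z),y,z],1))
def az(d,el=0): d=np.radians(d);return np.array([np.cos(d),np.sin(d),0])
def check(wps,q0):
    """follow waypoints by ik continuously"""
    q=np.array(q0);p,R=fk(q,k);R=R*TOOL
    for P,T,*_ in wps:
        rv=(R.inv()*T).as_rotvec();n=max(2,int(np.degrees(np.linalg.norm(rv))/15)+1);st=0
        for i in range(1,n+1):
            qn,e=ik(p+(np.array(P)-p)*i/n,R*Ro.from_rotvec(rv*i/n),q)
            if e>4e-3: print("FAIL",e,qn)
            st=max(st,np.abs(qn-q).max());q=qn
        p,R=np.array(P),T;print("q",q,"maxstep",st.round(2))
E
python3 - <<'E'
from carry import *
s=state();print(ts(s),s["q"])
T0=tool(s);C0=car([.415,.240,.021],az(6.7),[0,0,-1])
X=np.linalg.inv(T0)@C0;np.save("X.npy",X)
for yy in (5,15,25):
    C1=car([.42,.19,.060],[0,0,1],az(yy-90));T1=C1@np.linalg.inv(X)
    R1=Ro.from_matrix(T1[:3,:3]);print(yy,T1[:3,3])
    up=np.array([0,0,.07])
    W=[(T0[:3,3]+up,Ro.from_matrix(T0[:3,:3]),3),(T1[:3,3]+up,R1),(T1[:3,3]+[0,0,.005],R1,3)]
    check(W,s["q"])
    if yy==15: plan(W)
E
```

```text
(np.float64(11.75), array([0.438, 0.243, 0.021]), [[-0.701, -0.113, 0.704], [-0.079, 0.994, 0.081], [-0.709, 0.001, -0.705]], 0.0628, array([2. , 0.4, 8.5])) [ 0.351  0.877  1.328  0.169  1.703 -1.379]
5 [0.42  0.19  0.083]
q [ 0.351  0.772  1.325  0.172  1.809 -1.36 ] maxstep 0.05
q [ 0.663  0.457  1.684 -0.64   1.513  0.788] maxstep 0.27
q [ 0.663  0.561  1.709 -0.648  1.409  0.866] maxstep 0.05
15 [0.42  0.19  0.083]
q [ 0.351  0.772  1.325  0.172  1.809 -1.36 ] maxstep 0.05
q [ 0.691  0.409  1.757 -0.712  1.417  0.707] maxstep 0.3
q [ 0.691  0.518  1.783 -0.731  1.315  0.798] maxstep 0.06
[-16.5, 0, -16.5, 0, 0, 0, -16.5, 0, -16.5, 0, 0, 0, -16.5, 0, -16.5, 0, 0, 0, -2, -4, -4.5, 7, -5.5, 0, -2.5, -4.5, -4, 6.5, -6, 0, -3, -4.5, -3, 7, -5.5, 0, -3, -5, -2.5, 7, -5.5, 0, -3.5, -5.5, -1, 6.5, -5.5, 0]
[-3.5, -5.5, -0.5, 7, -6, 0, -3, -5.5, 1, 7, -5.5, 0, -3.5, -5, 1.5, 7, -5.5, 0, -3, -5, 2.5, 6.5, -6, 0, -3, -4.5, 3.5, 7, -5.5, 0, -2, -4.5, 4.5, 7, -5.5, 0, -2, -3.5, 4.5, 6.5, -5.5, 0, -1.5, -3, 5.5, 7, -6, 0]
[15.5, 0, -15.5, 0, 0, 0, 15, 0, -15, 0, 0, 0, 15.5, -0.5, -15.5, 0, 0, 0]
end [0.42  0.19  0.088] [0.2331, 0.3007, -0.5616, 0.7347] 19
25 [0.42  0.19  0.083]
q [ 0.351  0.772  1.325  0.172  1.809 -1.36 ] maxstep 0.05
q [ 0.711  0.356  1.834 -0.784  1.313  0.629] maxstep 0.3
q [ 0.711  0.472  1.86  -0.817  1.214  0.736] maxstep 0.06
```

Request:
send_rows(
  commands=[-16.5,0,-16.5,0,0,0,-16.5,0,-16.5,0,0,0,-16.5,0,-16.5,0,0,0,-2,-4,-4.5,7,-5.5,0,-2.5,-4.5,-4,6.5,-6,0,-3,-4.5,-3,7,-5.5,0,-3,-5,-2.5,7,-5.5,0,-3.5,-5.5,-1,6.5,-5.5,0],
)

```text
time_s: 12.75
tcp_pos: [0.43, 0.222, 0.115]
eef_rot: [0.069, 0.769, -0.236, 0.591]
contact_force: [-0.9, -0.2, -2.3]
width: 0.0626
```

Request:
send_rows(
  commands=[-3.5,-5.5,-0.5,7,-6,0,-3,-5.5,1,7,-5.5,0,-3.5,-5,1.5,7,-5.5,0,-3,-5,2.5,6.5,-6,0,-3,-4.5,3.5,7,-5.5,0,-2,-4.5,4.5,7,-5.5,0,-2,-3.5,4.5,6.5,-5.5,0,-1.5,-3,5.5,7,-6,0],
)

```text
time_s: 13.75
tcp_pos: [0.419, 0.1899, 0.153]
eef_rot: [0.234, 0.298, -0.563, 0.735]
contact_force: [-0.2, 0.1, -2.9]
width: 0.0624
```

```bash
python3 - <<'E'
from carry import *
s=state();print(ts(s),s["q"])
X=np.load("X.npy");C=tool(s)@X;print("carrier pred",C)
f=grab_frame("scene");g=grab_frame("top")
cv2.imwrite("pics/b.png",np.vstack([f["frame"][100:400,150:550],g["frame"][100:400,150:550]]))
for c in("scene","top"):
  for t in trace("carrier",c)[:1]:
    fr=f if c=="scene" else g
    P,u,v=cloud(fr,wT(fr),t["region"]);print(c,t["score"],len(P),np.percentile(P,[2,50,98],axis=0))
E
```

```text
(np.float64(13.75), array([0.419, 0.19 , 0.153]), [[0.188, 0.966, 0.175], [-0.687, 0.257, -0.679], [-0.702, 0.008, 0.713]], 0.0624, array([-0.2,  0.1, -2.9])) [ 0.694  0.409  1.759 -0.716  1.419  0.716]
carrier pred [[ 0.967 -0.005  0.256  0.419]
 [ 0.256  0.004 -0.967  0.19 ]
 [ 0.004  1.     0.005  0.13 ]
 [ 0.     0.     0.     1.   ]]
scene 0.67 1107 [[0.382 0.131 0.002]
 [0.407 0.208 0.111]
 [0.468 0.218 0.156]]
top 0.84 1110 [[0.388 0.167 0.077]
 [0.417 0.191 0.188]
 [0.444 0.215 0.19 ]]
```

View pics/b.png

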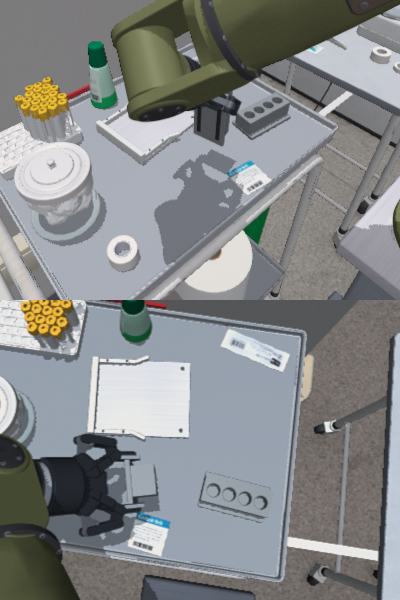

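Request:
send_rows(
  commands=[15,0,-15.5,0,0,0,15.5,-0.5,-15.5,0,0,0,15,0,-15,0,0,0,2,0,-2,0,0,0,0,0,0,0,0,0],
)

```text
time_s: 14.58
tcp_pos: [0.4185, 0.1893, 0.0829]
eef_rot: [0.231, 0.301, -0.563, 0.734]
contact_force: [-1.9, -1.4, 4.1]
width: 0.0626
```

Request:
send_rows(
  commands=[1,0,-1,0,0,0,0,0,0,0,0,0],
)

```text
time_s: 14.82
tcp_pos: [0.4186, 0.1892, 0.0828]
eef_rot: [0.231, 0.301, -0.563, 0.734]
contact_force: [-8.1, -1.2, 21.0]
width: 0.0628
```

Request:
send_rows(
  commands=[-1,0,1,0,0,0,0,0,0,0,0,0],
)

```text
time_s: 15.08
tcp_pos: [0.4186, 0.1896, 0.0829]
eef_rot: [0.232, 0.302, -0.562, 0.734]
contact_force: [-0.6, 0.7, -3.3]
width: 0.0628
```

Request:
send_rows(
  commands=[0,0,0,0,0,0,0,0,0,0,0,0,0,0,0,0,0,0,0,0,0,0,0,0],
  gripper=1,
)

```text
time_s: 15.58
tcp_pos: [0.4188, 0.1899, 0.0838]
eef_rot: [0.232, 0.301, -0.562, 0.735]
contact_force: [0.1, -0.1, -0.7]
width: 0.0856
```

Request:
send_rows(
  commands=[-20,0,0,0,0,0,-30,0,0,0,0,0,-35,0,0,0,0,0,-35,0,0,0,0,0,0,0,0,0,0,0],
)

```text
time_s: 16.2
tcp_pos: [0.3966, 0.2735, 0.1694]
eef_rot: [0.233, 0.301, -0.561, 0.735]
contact_force: [0.5, -0.4, -0.8]
width: 0.0853
```

```bash
cat > st.py <<'E'
from carry import *
s=state();print(ts(s),s["q"])
for c in("scene","top","wrist"):
    s=state();fr=grab_frame(c);T=wT(fr,s)
    for t in trace("carrier",c)[:1]:
        P,u,v=cloud(fr,T,t["region"]);Q=P[P[:,2]>.114]
        print(c,t["score"],len(P),"top:",len(Q),np.median(Q[:,2]) if len(Q) else 0,cv2.minAreaRect(Q[:,:2].astype(np.float32)) if len(Q)>5 else "")
E
python3 - <<'E'
import st
from carry import *
s=state();X=np.load("X.npy")
S=np.array([.4185,.1893,0]) ; yy=15
R=down(yy,45);a=R.apply([1,0,0]);G=S+.011*az(yy-90)+[0,0,.100];t=G+.022*a
p=s["tcp_pos"]
W=[(p+[0,0,.05],Ro.from_quat(s["eef_rot"])),((p+t-.1*a)/2+[0,0,.08],down(yy,0)),(t-.1*a+[0,0,.03],R),(t-.07*a,R),(t,R,3)]
check(W,s["q"]);plan(W)
E
```

```text
(np.float64(16.2), array([0.397, 0.274, 0.169]), [[0.19, 0.965, 0.181], [-0.684, 0.262, -0.681], [-0.705, 0.005, 0.71]], 0.0853, array([ 0.5, -0.4, -0.8])) [ 0.835  0.473  1.615 -0.643  1.552  0.753]
scene 0.68 1287 top: 349 0.1215807799205672 ((0.33961620926856995, 0.284946084022522), (0.0471026673913002, 0.278422474861145), 37.25400161743164)
top 0.95 944 top: 808 0.11863130737649236 ((0.417962908744812, 0.18971599638462067), (0.06294450908899307, 0.042035263031721115), 15.161481857299805)
wrist 0.76 13281 top: 2084 0.11928218918439418 ((0.4189986288547516, 0.190959632396698), (0.06334646791219711, 0.0448843352496624), 15.253969192504883)
q [ 0.831  0.411  1.581 -0.645  1.632  0.691] maxstep 0.04
q [0.365 0.091 1.746 0.    1.304 0.104] maxstep 0.2
q [-0.162  0.289  1.833  0.707  1.448 -0.672] maxstep 0.21
q [-0.121  0.36   1.884  0.74   1.335 -0.729] maxstep 0.06
q [-0.021  0.432  1.935  0.818  1.195 -0.764] maxstep 0.07
[-17.5, 0, 18, 0, 0, 0, -17.5, 0, 17.5, 0, 0, 0, 6, 0, 11.5, 0, 7.5, 0, 4.5, 0, 12.5, 0, 7.5, 0, 3, 0, 13, 0, 7.5, 0, 1.5, 0, 13, 0, 7.5, 0, -0.5, 0, 13.5, 0, 8, 0, -2.5, 0, 13, 0, 7.5, 0]
[11, 0, 15, 0, 9, 0, 9, 0, 17, 0, 9, 0, 6, 0, 17.5, 0, 9, 0, 3, 0, 18.5, 0, 9, 0, 0, 0, 19, 0, 9, 0, 25.5, 0, 10.5, 0, 0, 0, 26, 0, 11, 0, 0, 0, 23.5, 0, 0, 0, 0, 0]
[23, 0, 0, 0, 0, 0, 23.5, 0, 0, 0, 0, 0]
end [0.417 0.194 0.084] [0.5625, 0.7336, -0.2316, 0.303] 18
```

Request:
send_rows(
  commands=[-17.5,0,18,0,0,0,-17.5,0,17.5,0,0,0,6,0,11.5,0,7.5,0,4.5,0,12.5,0,7.5,0,3,0,13,0,7.5,0,1.5,0,13,0,7.5,0,-0.5,0,13.5,0,8,0,-2.5,0,13,0,7.5,0],
)

```text
time_s: 17.5
tcp_pos: [0.4162, 0.1981, 0.2421]
eef_rot: [0.433, 0.563, -0.428, 0.56]
contact_force: [0.6, 0.8, -0.5]
width: 0.0853
```

Request:
send_rows(
  commands=[11,0,15,0,9,0,9,0,17,0,9,0,6,0,17.5,0,9,0,3,0,18.5,0,9,0,0,0,19,0,9,0,25.5,0,10.5,0,0,0,26,0,11,0,0,0,0,0,0,0,0,0],
)

```text
time_s: 18.5
tcp_pos: [0.4294, 0.1467, 0.1329]
eef_rot: [0.562, 0.734, -0.232, 0.302]
contact_force: [0.1, 0.2, 0.5]
width: 0.0853
```

```bash
python3 - <<'E'
import st
from carry import *
s=state();S=np.array([.4185,.190,0]);yy=15.2
R=down(yy,45);a=R.apply([1,0,0]);G=S+.011*az(yy-90)+[0,0,.100];t=G+.022*a
print("t",t);plan([(t,R,4),(t,R,1)])
E
```

```text
(np.float64(18.5), array([0.429, 0.147, 0.133]), [[-0.186, 0.965, 0.182], [0.686, 0.261, -0.68], [-0.704, -0.001, -0.71]], 0.0853, array([0.1, 0.2, 0.5])) [-0.121  0.364  1.884  0.743  1.336 -0.733]
scene 0.56 1904 top: 517 0.12139339898597179 ((0.4178183078765869, 0.1922793686389923), (0.06406217068433762, 0.045750442892313004), 18.916725158691406)
top 0.96 916 top: 806 0.11862120274000632 ((0.41820499300956726, 0.189756378531456), (0.06315717101097107, 0.04189469665288925), 15.499077796936035)
wrist 0.74 10211 top: 6236 0.11970705132392864 ((0.41927462816238403, 0.19006778299808502), (0.0626487284898758, 0.04262704402208328), 15.634709358215332)
t [0.417 0.194 0.084]
[17.5, 0, 0, 0, 0, 0, 18, -0.5, 0.5, 0, 0, 0, 17.5, 0, 0, 0, 0, 0, 18, 0, 0.5, 0, 0, 0, 0, 0, 0, 0, 0, 0]
end [0.417 0.194 0.084] [0.5627, 0.7334, -0.2305, 0.3037] 5
```

Request:
send_rows(
  commands=[17.5,0,0,0,0,0,18,-0.5,0.5,0,0,0,17.5,0,0,0,0,0,18,0,0.5,0,0,0,0,0,0,0,0,0],
)

```text
time_s: 19.42
tcp_pos: [0.4161, 0.1954, 0.0825]
eef_rot: [0.562, 0.734, -0.231, 0.303]
contact_force: [0.7, 0.2, -0.2]
width: 0.0854
```

Request:
send_rows(
  commands=[0,0,0,0,0,0,0,0,0,0,0,0,0,0,0,0,0,0,0,0,0,0,0,0,0,0,0,0,0,0,0,0,0,0,0,0,0,0,0,0,0,0],
  gripper=-1,
  grip_force=70,
)

```text
time_s: 20.3
tcp_pos: [0.4175, 0.1944, 0.084]
eef_rot: [0.563, 0.734, -0.231, 0.303]
contact_force: [1.0, -2.4, 5.4]
width: 0.0433
```

```bash
python3 - <<'E'
from carry import *
s=state();print(ts(s))
T0=tool(s);C0=car([.4185,.190,.060],[0,0,1],az(15.2-90));X=np.linalg.inv(T0)@C0;np.save("X.npy",X)
C2=car([.42,.205,.021],az(12+90),[0,0,1]);T2=C2@np.linalg.inv(X);R2=Ro.from_matrix(T2[:3,:3]);p2=T2[:3,3]
p=T0[:3,3];W=[(p+[0,0,.05],Ro.from_matrix(T0[:3,:3]),3),(p2+[0,0,.07],R2,11),(p2+[0,0,.004],R2,3),(p2+[0,0,.004],R2,1)]
check(W,s["q"]);plan(W);print(p2)
E
```

```text
(np.float64(20.3), array([0.417, 0.194, 0.084]), [[-0.182, 0.966, 0.186], [0.686, 0.26, -0.68], [-0.705, 0.003, -0.71]], 0.0433, array([ 1. , -2.4,  5.4]))
q [-0.021  0.338  1.918  0.794  1.274 -0.683] maxstep 0.05
q [ 0.742  0.571  1.693 -0.668  1.389  0.832] maxstep 0.27
q [ 0.742  0.691  1.696 -0.685  1.294  0.91 ] maxstep 0.06Traceback (most recent call last):
  File "<stdin>", line 6, in <module>
  File "carry.py", line 18, in check
    p,R=np.array(P),T;print("q",q,"maxstep",st.round(2))
                                            ^^^^^^^^
AttributeError: 'int' object has no attribute 'round'
```

```bash
sed -i 's/st.round(2)/round(float(st),2)/' carry.py; python3 - <<'E'
from carry import *
X=np.load("X.npy");T0=tool()
C2=car([.42,.205,.021],az(12+90),[0,0,1]);T2=C2@np.linalg.inv(X);R2=Ro.from_matrix(T2[:3,:3]);p2=T2[:3,3]
p=T0[:3,3];W=[(p+[0,0,.05],Ro.from_matrix(T0[:3,:3]),3),(p2+[0,0,.07],R2,11),(p2+[0,0,.004],R2,3),(p2+[0,0,.004],R2,1)]
plan(W);print(p2)
E
```

```text
[-11.5, 0, -12, 0, 0, 0, -12, 0, -11.5, 0, 0, 0, -11.5, 0, -12, 0, 0, 0, 5, 0.5, 1, 0.5, -8, 0, 5.5, 0.5, 0, 0, -8.5, 0, 5, 1, -0.5, 0.5, -8, 0, 5.5, 0.5, -1.5, 0, -8, 0, 4.5, 0.5, -2, 0.5, -8.5, 0]
[4.5, 0.5, -2.5, 0.5, -8, 0, 4.5, 0.5, -3.5, 0, -8.5, 0, 3.5, 0.5, -4, 0.5, -8, 0, 3, 0.5, -4, 0, -8, 0, 2, 1, -5, 0.5, -8.5, 0, 2, 0, -5, 0, -8, 0, 15.5, 0, -15.5, 0, 0, 0, 15.5, 0, -15.5, 0, 0, 0]
[15.5, 0.5, -15.5, 0, 0, 0, 0, 0, 0, 0, 0, 0]
end [0.415 0.229 0.021] [0.2407, 0.2994, -0.5788, 0.7193] 18
[0.415 0.229 0.016]
```

Request:
send_rows(
  commands=[-11.5,0,-12,0,0,0,-12,0,-11.5,0,0,0,-11.5,0,-12,0,0,0,5,0.5,1,0.5,-8,0,5.5,0.5,0,0,-8.5,0,5,1,-0.5,0.5,-8,0,5.5,0.5,-1.5,0,-8,0,4.5,0.5,-2,0.5,-8.5,0],
)

```text
time_s: 21.3
tcp_pos: [0.4161, 0.2104, 0.1132]
eef_rot: [0.45, 0.576, -0.423, 0.535]
contact_force: [-1.2, -0.8, -2.7]
width: 0.0437
```

Request:
send_rows(
  commands=[4.5,0.5,-2.5,0.5,-8,0,4.5,0.5,-3.5,0,-8.5,0,3.5,0.5,-4,0.5,-8,0,3,0.5,-4,0,-8,0,2,1,-5,0.5,-8.5,0,2,0,-5,0,-8,0,15.5,0,-15.5,0,0,0,15.5,0,-15.5,0,0,0],
)

```text
time_s: 22.3
tcp_pos: [0.4145, 0.2293, 0.042]
eef_rot: [0.241, 0.299, -0.579, 0.719]
contact_force: [0.1, 0.8, -1.2]
width: 0.0434
```

```bash
python3 - <<'E'
from carry import *
s=state();print(ts(s));print(tool(s)@np.load("X.npy"))
f=grab_frame("scene");g=grab_frame("top")
cv2.imwrite("pics/c.png",np.vstack([f["frame"][100:400,150:550],g["frame"][100:400,150:550]]))
t=trace("carrier","top")
for t in t[:1]:
    P,u,v=cloud(g,wT(g),t["region"]);print(t["score"],len(P),np.percentile(P,[2,50,98],axis=0))
E
```

```text
(np.float64(22.3), array([0.414, 0.229, 0.042]), [[0.151, 0.977, 0.151], [-0.688, 0.214, -0.693], [-0.71, 0.001, 0.704]], 0.0434, array([ 0.1,  0.8, -1.2]))
[[ 0.978 -0.211  0.001  0.419]
 [ 0.211  0.978  0.     0.206]
 [-0.001  0.     1.     0.047]
 [ 0.     0.     0.     1.   ]]
0.58 2342 [[0.389 0.147 0.027]
 [0.417 0.2   0.061]
 [0.455 0.26  0.066]]
```

View pics/c.png

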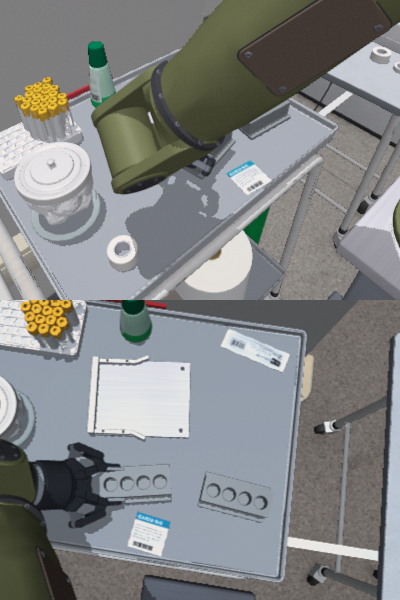

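Request:
send_rows(
  commands=[9,0,-9,0,0,0,8,0,-8,0,0,0,1,0,-1,0,0,0,0,0,0,0,0,0],
)

```text
time_s: 22.95
tcp_pos: [0.4144, 0.2288, 0.0169]
eef_rot: [0.24, 0.299, -0.579, 0.719]
contact_force: [-2.3, 0.5, 6.3]
width: 0.0432
```

Request:
send_rows(
  commands=[0.5,0,-0.5,0,0,0,0,0,0,0,0,0],
)

```text
time_s: 23.2
tcp_pos: [0.4145, 0.2288, 0.0169]
eef_rot: [0.24, 0.299, -0.579, 0.719]
contact_force: [-4.9, 1.1, 15.5]
width: 0.0433
```

Request:
send_rows(
  commands=[0,0,0,0,0,0,0,0,0,0,0,0,0,0,0,0,0,0,0,0,0,0,0,0],
  gripper=1,
)

```text
time_s: 23.7
tcp_pos: [0.4144, 0.2287, 0.0157]
eef_rot: [0.24, 0.3, -0.579, 0.719]
contact_force: [0.4, -0.6, -0.2]
width: 0.0852
```

Request:
send_rows(
  commands=[-20,0,0,0,0,0,-30,0,0,0,0,0,-35,0,0,0,0,0,-35,0,0,0,0,0,0,0,0,0,0,0],
)

```text
time_s: 24.32
tcp_pos: [0.3965, 0.3129, 0.1021]
eef_rot: [0.242, 0.3, -0.578, 0.72]
contact_force: [0.4, -1.3, -0.4]
width: 0.0858
```

```bash
python3 - <<'E'
from look import *
from carry import *
s=state();print(ts(s))
look("c","top",zs=.041);look("c","wrist",zs=.041)
S=np.array([.42,.205]);R=down(12)
W=[([*(S+[-.02,.06]),.18],down(12,-20)),([*S,.12],R),([*S,.012],R,4),([*S,.012],R,1)]
check(W,s["q"]);plan(W)
E
```

```text
(np.float64(24.32), array([0.397, 0.313, 0.102]), [[0.153, 0.976, 0.153], [-0.687, 0.216, -0.694], [-0.711, 0.001, 0.703]], 0.0858, array([ 0.4, -1.3, -0.4]))
top carrier 0.68 2396 ztop 0.041 ((0.41948434710502625, 0.2054675817489624), (0.044105008244514465, 0.12015826255083084), 12.301528930664062) uv 251 320 265 303
top carrier pt [(0.64, array([0.419, 0.206, 0.02 ]))]
wrist carrier pt [(0.91, array([0.418, 0.207, 0.02 ]))]
q [ 0.665  0.291  1.693 -0.322  1.329  0.561] maxstep 0.18
q [ 0.376  0.249  1.867 -0.     1.025  0.166] maxstep 0.23
q [ 0.376  0.442  1.923 -0.     0.777  0.166] maxstep 0.13
q [ 0.376  0.442  1.923 -0.     0.777  0.166] maxstep 0.0
[-8, -2, 29.5, 0, 8.5, 0, -12.5, -2, 28, 0, 8, 0, -16.5, -2.5, 26, 0.5, 8.5, 0, 26, 2.5, 13, 0, 6.5, 0, 24.5, 2.5, 15.5, 0, 6.5, 0, 22.5, 2.5, 18.5, 0, 7, 0, 27, 0, 0, 0, 0, 0, 27, 0, 0, 0, 0, 0]
[27, 0, 0, 0, 0, 0, 27, -0.5, 0, 0, 0, 0, 0, 0, 0, 0, 0, 0]
end [0.42  0.205 0.012] [0.4463, 0.5495, -0.4448, 0.5487] 11
```

Centre confirmed near (0.4195, 0.2055), wells up. Regrasp vertically.

Request:
send_rows(
  commands=[-8,-2,29.5,0,8.5,0,-12.5,-2,28,0,8,0,-16.5,-2.5,26,0.5,8.5,0,26,2.5,13,0,6.5,0,24.5,2.5,15.5,0,6.5,0,22.5,2.5,18.5,0,7,0,27,0,0,0,0,0,27,0,0,0,0,0],
)

```text
time_s: 25.62
tcp_pos: [0.4205, 0.2049, 0.0654]
eef_rot: [0.447, 0.549, -0.445, 0.548]
contact_force: [0.5, -0.2, -0.5]
width: 0.0853
```

Request:
send_rows(
  commands=[27,0,0,0,0,0,27,-0.5,0,0,0,0,0,0,0,0,0,0],
)

```text
time_s: 26.0
tcp_pos: [0.4188, 0.2052, 0.0109]
eef_rot: [0.446, 0.55, -0.445, 0.548]
contact_force: [0.3, 0.4, 0.7]
width: 0.0853
```

Request:
send_rows(
  commands=[0,0,0,0,0,0,0,0,0,0,0,0,0,0,0,0,0,0,0,0,0,0,0,0,0,0,0,0,0,0,0,0,0,0,0,0,0,0,0,0,0,0],
  gripper=-1,
  grip_force=60,
)

```text
time_s: 26.88
tcp_pos: [0.4206, 0.2062, 0.0135]
eef_rot: [0.447, 0.549, -0.443, 0.549]
contact_force: [-0.3, -1.1, 7.4]
width: 0.0431
```

```bash
python3 - <<'E'
from carry import *
s=state();print(ts(s));p=np.array(s["tcp_pos"])
X=np.linalg.inv(tool(s))@car([p[0],p[1]+.0005,.021],az(102.2),[0,0,1])
home=np.array([.5738,.2768,.029]);C=car(home-.074*az(96.7),az(186.7),[0,0,1]);T=C@np.linalg.inv(X)
q=T[:3,3];R=Ro.from_matrix(T[:3,:3]);print("target",C[:3,3],q)
W=[(p+[0,0,.07],Ro.from_quat(s["eef_rot"]),3),(q+[0,0,.06],R),(q+[0,0,.004],R,3),(q+[0,0,.004],R,1)]
check(W,s["q"]);plan(W)
E
```

```text
(np.float64(26.88), array([0.421, 0.206, 0.013]), [[0.003, 0.978, 0.207], [0.004, 0.207, -0.978], [-1.0, 0.004, -0.003]], 0.0431, array([-0.3, -1.1,  7.4]))
target [0.582 0.203 0.029] [0.583 0.203 0.022]
q [0.376 0.308 1.894 0.003 0.935 0.166] maxstep 0.08
q [ 0.274  0.602  1.453  0.005  1.089 -1.411] maxstep 0.27
q [ 0.274  0.679  1.476  0.005  0.989 -1.412] maxstep 0.05
q [ 0.274  0.679  1.476  0.005  0.989 -1.412] maxstep 0.0
[-23.5, 0, 0, 0, 0, 0, -23, 0, 0, 0, 0, 0, -23.5, 0.5, 0, 0, 0, 0, 0.5, 16, 3.5, -8.5, 0, 0, 0, 15, 6, -8.5, 0, 0, 0.5, 14, 8, -8.5, 0, 0, 0, 12.5, 10, -8.5, 0, 0, 0.5, 11, 12, -8, 0, 0]
[0, 9.5, 13.5, -8.5, 0, 0, 0.5, 7.5, 14.5, -8.5, 0.5, 0, 0, 5, 15, -8.5, 0, 0, 0, 2.5, 16, -8.5, 0, 0, 0, 0.5, 16.5, -8.5, 0, 0, 18.5, 0, 0, 0, 0, 0, 19, -0.5, 0, 0, 0, 0, 18.5, 0, 0, 0, 0, 0]
[0, 0, 0, 0, 0, 0]
end [0.583 0.203 0.026] [-0.0369, 0.7075, 0.0425, 0.7044] 17
```

Request:
send_rows(
  commands=[-23.5,0,0,0,0,0,-23,0,0,0,0,0,-23.5,0.5,0,0,0,0,0.5,16,3.5,-8.5,0,0,0,15,6,-8.5,0,0,0.5,14,8,-8.5,0,0,0,12.5,10,-8.5,0,0,0.5,11,12,-8,0,0],
)

```text
time_s: 27.88
tcp_pos: [0.5017, 0.2043, 0.0814]
eef_rot: [0.219, 0.673, -0.216, 0.673]
contact_force: [0.3, -0.6, -1.5]
width: 0.0432
```

Request:
send_rows(
  commands=[0,9.5,13.5,-8.5,0,0,0.5,7.5,14.5,-8.5,0.5,0,0,5,15,-8.5,0,0,0,2.5,16,-8.5,0,0,0,0.5,16.5,-8.5,0,0,0,0,0,0,0,0],
)

```text
time_s: 28.62
tcp_pos: [0.583, 0.2031, 0.0803]
eef_rot: [-0.037, 0.708, 0.042, 0.704]
contact_force: [-1.0, -0.1, -1.8]
width: 0.0429
```

```bash
python3 - <<'E'
from look import *
s=state();print(ts(s))
look("c","scene",names=("carrier",))
f=grab_frame("top");T=wT(f);t=trace("carrier","top")[:1]
for r in t:
    P,_,_=cloud(f,T,r["region"]);print(r["score"],np.percentile(P,[1,50,99],axis=0))
g=grab_frame("scene")
cv2.imwrite("pics/d.png",np.vstack([g["frame"][100:350,150:550],f["frame"][100:350,150:550]]))
E
```

```text
(np.float64(28.62), array([0.583 , 0.2031, 0.0803]), [[-0.006, -0.111, 0.994], [0.007, 0.994, 0.111], [-1.0, 0.008, -0.005]], 0.0429, array([-1. , -0.1, -1.8]))
scene carrier 0.78 1212 ztop 0.1108 ((0.5626153945922852, 0.201663076877594), (0.08317750692367554, 0.04548920691013336), 6.001804351806641) uv 277 334 173 215
scene carrier pt [(0.87, array([0.5868, 0.2048, 0.0891]))]
```

View pics/d.png

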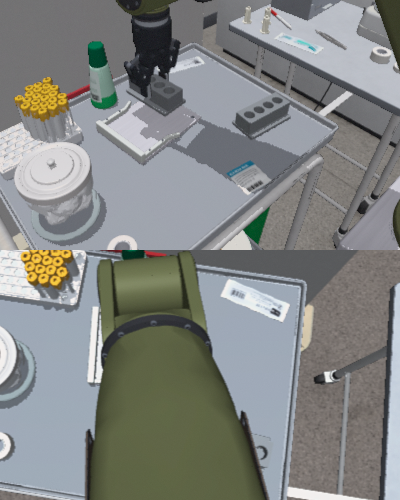

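Request:
send_rows(
  commands=[18.5,0,0,0,0,0,18.5,0,0,0,0,0,18,0,0,0,0,0,2,0,0,0,0,0,0,0,0,0,0,0],
)

```text
time_s: 29.55
tcp_pos: [0.582, 0.2036, 0.0224]
eef_rot: [-0.037, 0.708, 0.042, 0.703]
contact_force: [-0.4, 0.0, -1.7]
width: 0.0433
```

Request:
send_rows(
  commands=[1.5,0,0,0,0,0,0,0,0,0,0,0],
)

```text
time_s: 29.8
tcp_pos: [0.5822, 0.2037, 0.0217]
eef_rot: [-0.037, 0.708, 0.042, 0.704]
contact_force: [-0.0, -0.6, -2.5]
width: 0.043
```

Request:
send_rows(
  commands=[1,0,0,0,0,0,0,0,0,0,0,0],
)

```text
time_s: 30.05
tcp_pos: [0.5824, 0.2038, 0.0213]
eef_rot: [-0.037, 0.708, 0.042, 0.704]
contact_force: [-1.9, -0.3, 3.9]
width: 0.0431
```

Request:
send_rows(
  commands=[0,0,0,0,0,0,0,0,0,0,0,0,0,0,0,0,0,0,0,0,0,0,0,0],
  gripper=1,
)

```text
time_s: 30.55
tcp_pos: [0.5822, 0.2037, 0.0207]
eef_rot: [-0.037, 0.708, 0.042, 0.704]
contact_force: [0.6, 0.2, 0.3]
width: 0.0854
```

```bash
python3 - <<'E'
from carry import *
s=state();print(ts(s));p=np.array(s["tcp_pos"])
ex=az(96.7);yy=6.7;R=down(yy)
# pusher: jaws along plate y, body near face at carrier-22; tool z points -ex. finger half thickness in tool z = 11
S=np.array([.582,.2035,0]);a0=S-.085*ex
W=[(p+[0,0,.11],Ro.from_quat(s["eef_rot"]),4),([a0[0],a0[1],.13],R),([a0[0],a0[1],.018],R,4)]
check(W,s["q"]);plan(W);print(a0,(tool(s)[:3,:3]))
E
```

```text
(np.float64(30.55), array([0.582, 0.204, 0.021]), [[-0.006, -0.112, 0.994], [0.007, 0.994, 0.112], [-1.0, 0.008, -0.006]], 0.0854, array([0.6, 0.2, 0.3]))
q [ 0.274  0.543  1.42   0.009  1.183 -1.413] maxstep 0.1
q [0.138 0.514 1.466 0.    1.161 0.021] maxstep 0.24
q [0.138 0.664 1.523 0.    0.954 0.021] maxstep 0.11
[-27.5, 0, 0, 0, 0, 0, -27.5, 0.5, -0.5, 0, 0, 0, -27.5, 0, 0, 0, 0, 0, -27.5, 0.5, 0, 0, 0, 0, 0, -8.5, 0, 9, 0, 0, 0, -8.5, 1.5, 9, 0, 0, 0, -8, 2.5, 9, 0, 0, 0, -7.5, 4, 9, 0, 0]
[0, -7, 5, 9, -0.5, 0, 0, -6, 6, 9, 0, 0, 0, -5, 7, 9, 0, 0, 0, -4, 7.5, 9, 0, 0, 0.5, -2.5, 8, 9, 0, 0, 0, -1.5, 8.5, 8.5, 0, 0, 28, 0, 0, 0, 0, 0, 28, 0, 0, 0, 0, 0]
[28, 0, 0.5, 0, 0, 0, 28, 0, 0, 0, 0, 0]
end [0.592 0.119 0.018] [0.4696, 0.5296, -0.4681, 0.529] 18
[0.592 0.119 0.   ] [[-0.006 -0.112  0.994]
 [ 0.007  0.994  0.112]
 [-1.     0.008 -0.006]]
```

Request:
send_rows(
  commands=[-27.5,0,0,0,0,0,-27.5,0.5,-0.5,0,0,0,-27.5,0,0,0,0,0,-27.5,0.5,0,0,0,0,0,-8.5,0,9,0,0,0,-8.5,1.5,9,0,0,0,-8,2.5,9,0,0,0,-7.5,4,9,0,0],
)

```text
time_s: 31.55
tcp_pos: [0.5864, 0.1698, 0.1305]
eef_rot: [0.184, 0.686, -0.18, 0.68]
contact_force: [-0.5, -0.8, -0.4]
width: 0.0856
```

Request:
send_rows(
  commands=[0,-7,5,9,-0.5,0,0,-6,6,9,0,0,0,-5,7,9,0,0,0,-4,7.5,9,0,0,0.5,-2.5,8,9,0,0,0,-1.5,8.5,8.5,0,0,28,0,0,0,0,0,28,0,0,0,0,0],
)

```text
time_s: 32.55
tcp_pos: [0.592, 0.1192, 0.0733]
eef_rot: [0.47, 0.529, -0.468, 0.529]
contact_force: [0.9, -0.2, 0.1]
width: 0.0855
```

Request:
send_rows(
  commands=[28,0,0,0,0,0,28,0,0,0,0,0,0,0,0,0,0,0],
)

```text
time_s: 32.92
tcp_pos: [0.5908, 0.1193, 0.0161]
eef_rot: [0.469, 0.53, -0.469, 0.528]
contact_force: [-0.6, -0.2, 0.4]
width: 0.0855
```

```bash
cat > fin.py <<'E'
from look import *
from carry import *
s=state();print(ts(s))
home=np.array([.5738,.2768]);ex=az(96.7)[:2];ey=az(186.7)[:2]
for c in("top","wrist","scene"):
    s=state();f=grab_frame(c);T=wT(f,s)
    for t in trace("carrier",c)[:1]:
        P,u,v=cloud(f,T,t["region"]);Q=P[abs(P[:,2]-.049)<.006]
        if len(Q)<30: print(c,"few",len(Q));continue
        r=cv2.minAreaRect(Q[:,:2].astype(np.float32));d=np.array(r[0])-home
        print(c,round(t["score"],2),"z",np.median(Q[:,2]),r,"rel home x,y mm",d@ex*1e3,d@ey*1e3)
    if c!="scene":
        B=cloud(f,T)[0];rel=B[:,:2]-home;x=rel@ex;y=rel@ey
        m=(abs(B[:,2]-.028)<.003)&(abs(y)<.05)&(abs(x-.037)<.02)
        if m.sum()>20: print(c,"stop top x rel home mm",np.percentile(x[m],[3,97])*1e3,m.sum())
        for lo,hi in((-.075,-.056),(.056,.075)):
            m=(abs(B[:,2]-.020)<.003)&(y>lo)&(y<hi)&(x>-.03)&(x<.025)
            if m.sum()>10: print(c,"guide y",np.percentile(y[m],[3,97])*1e3,m.sum())
    cv2.imwrite(f"pics/f_{c}.png",f["frame"])
E
python3 fin.py
```

```text
(np.float64(32.92), array([0.591, 0.119, 0.016]), [[-0.003, 0.993, 0.121], [0.002, 0.121, -0.993], [-1.0, -0.003, -0.002]], 0.0855, array([-0.6, -0.2,  0.4]))
top 0.62 z 0.04861768323642801 ((0.5824899673461914, 0.20344173908233643), (0.12068550288677216, 0.04416333884000778), 6.759726524353027) rel home x,y mm -73.87113654025896 -0.07185814009618569
top stop top x rel home mm [29.409 40.435] 292
top guide y [-71.076 -63.281] 102
top guide y [65.117 72.153] 102
wrist 0.76 z 0.04956085757287189 ((0.5837024450302124, 0.20183216035366058), (0.12152852863073349, 0.04083117097616196), 6.742392539978027) rel home x,y mm -75.61118355681248 -1.0882646523922186
scene 0.83 z 0.05122354537798823 ((0.5809690952301025, 0.20439937710762024), (0.12185657024383545, 0.04610428586602211), 6.6478352546691895) rel home x,y mm -72.74259728984717 1.3268990730205543
```

Request:
send_rows(
  commands=[9,0,0,0,0,0,8,0,0,0,0,0,0,0,-18,0,0,0,0,0,-18,0,0,0,0,0,-9,0,0,0,0,0,-8,0,0,0],
)

```text
time_s: 33.98
tcp_pos: [0.5855, 0.1729, 0.0011]
eef_rot: [0.469, 0.53, -0.468, 0.529]
contact_force: [-0.0, -0.8, 1.1]
width: 0.0853
```

Request:
send_rows(
  commands=[0,0,-8,0,0,0,0,0,-8,0,0,0,0,0,-8,0,0,0,0,0,-8,0,0,0,0,0,-8,0,0,0,0,0,0,0,0,0],
)

```text
time_s: 34.72
tcp_pos: [0.5806, 0.2125, 0.001]
eef_rot: [0.47, 0.53, -0.468, 0.529]
contact_force: [0.1, 0.5, -0.1]
width: 0.0854
```

```bash
python3 fin.py
```

```text
(np.float64(34.72), array([0.581, 0.212, 0.001]), [[0.001, 0.993, 0.121], [0.002, 0.121, -0.993], [-1.0, 0.001, -0.002]], 0.0854, array([ 0.1,  0.5, -0.1]))
top stop top x rel home mm [29.438 40.378] 284
wrist stop top x rel home mm [29.693 38.088] 11932
wrist guide y [-71.488 -63.93 ] 2174
wrist guide y [63.317 70.754] 2190
scene 0.75 z 0.05115769474072329 ((0.57474285364151, 0.25438210368156433), (0.12134654074907303, 0.04689977690577507), 6.711687088012695) rel home x,y mm -22.374800077198945 1.6790979241300625
```

View pics/f_wrist.png

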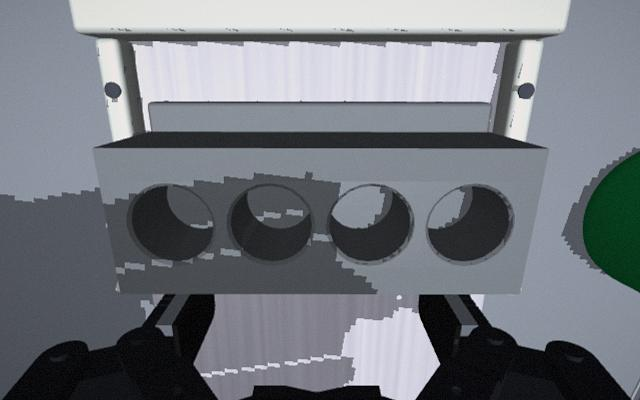

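Request:
send_rows(
  commands=[0,0,-5,0,0,0,0,0,-5,0,0,0,0,0,-4,0,0,0,0,0,-2,0,0,0,0,0,0,0,0,0],
)

```text
time_s: 35.65
tcp_pos: [0.5788, 0.2279, 0.0011]
eef_rot: [0.47, 0.53, -0.468, 0.529]
contact_force: [-0.3, -0.5, -0.0]
width: 0.0854
```

Request:
send_rows(
  commands=[0,0,-2,0,0,0,0,0,0,0,0,0],
)

```text
time_s: 35.9
tcp_pos: [0.5786, 0.2297, 0.0011]
eef_rot: [0.47, 0.53, -0.468, 0.529]
contact_force: [-0.1, -0.4, -0.1]
width: 0.0853
```

Request:
send_rows(
  commands=[0,0,-2,0,0,0,0,0,0,0,0,0],
)

```text
time_s: 36.15
tcp_pos: [0.5783, 0.2318, 0.0011]
eef_rot: [0.47, 0.53, -0.468, 0.529]
contact_force: [0.5, -0.2, 0.0]
width: 0.0855
```

Request:
send_rows(
  commands=[0,0,-2,0,0,0,0,0,0,0,0,0],
)

```text
time_s: 36.4
tcp_pos: [0.5782, 0.2333, 0.0012]
eef_rot: [0.47, 0.529, -0.468, 0.529]
contact_force: [0.4, -4.8, 2.9]
width: 0.0853
```

Request:
send_rows(
  commands=[0,0,-1,0,0,0,0,0,0,0,0,0],
)

```text
time_s: 36.65
tcp_pos: [0.5782, 0.2335, 0.0011]
eef_rot: [0.469, 0.529, -0.469, 0.529]
contact_force: [1.3, -10.2, 2.5]
width: 0.0854
```

```bash
python3 fin.py
```

```text
(np.float64(36.65), array([0.578, 0.234, 0.001]), [[0.001, 0.993, 0.12], [0.001, 0.12, -0.993], [-1.0, 0.001, -0.001]], 0.0854, array([  1.3, -10.2,   2.5]))
wrist 0.65 z 0.04953020772570528 ((0.5745682716369629, 0.27422982454299927), (0.12159885466098785, 0.04525529593229294), 6.732391834259033) rel home x,y mm -2.642257646234258 -0.4631605756615641
wrist stop top x rel home mm [19.551 41.082] 13820
wrist guide y [-71.463 -58.3  ] 556
wrist guide y [58.105 70.735] 576
scene 0.56 z 0.051288116675003825 ((0.5728442072868347, 0.2749102711677551), (0.12242783606052399, 0.04656250774860382), 6.814447402954102) rel home x,y mm -1.7653101714130737 1.169741325534363
```

Request:
send_rows(
  commands=[0,0,10,0,0,0,0,0,30,0,0,0,0,0,30,0,0,0,-30,0,20,0,0,0,-40,0,20,0,0,0,-40,0,10,0,0,0,-40,0,0,0,0,0,0,0,0,0,0,0],
)

```text
time_s: 37.95
tcp_pos: [0.5936, 0.1151, 0.1542]
eef_rot: [0.471, 0.528, -0.467, 0.53]
contact_force: [-0.1, 0.2, -0.6]
width: 0.0851
```

```bash
python3 fin.py; python3 - <<'E'
from look import *
s=state();f=grab_frame("wrist");T=wT(f,s);P=cloud(f,T,trace("carrier","wrist")[0]["region"])[0];Q=P[abs(P[:,2]-.05)<.006]
A=np.c_[Q[:,:2]-Q[:,:2].mean(0),np.ones(len(Q))];print("plane tilt",np.linalg.lstsq(A,Q[:,2],rcond=None)[0],len(Q))
look("c","top",zs=.041,names=("carrier_other",))
a=cv2.imread("pics/f_scene.png")[100:350,150:550];b=cv2.imread("pics/f_wrist.png")
cv2.imwrite("pics/end.png",np.vstack([a,cv2.resize(b,(400,250))]))
E
```

```text
(np.float64(37.95), array([0.594, 0.115, 0.154]), [[0.006, 0.993, 0.12], [0.003, 0.12, -0.993], [-1.0, 0.007, -0.003]], 0.0851, array([-0.1,  0.2, -0.6]))
top 0.64 z 0.048613581803902184 ((0.573646605014801, 0.2739255428314209), (0.12023782730102539, 0.044247470796108246), 7.001586437225342) rel home x,y mm -2.8369297871977515 0.48771243370457296
top stop top x rel home mm [29.365 40.395] 279
top guide y [-71.009 -63.776] 29
top guide y [59.587 72.031] 120
wrist few 0
wrist guide y [-72.476 -64.947] 49
wrist guide y [63.46  70.502] 36
scene 0.96 z 0.051135714798940024 ((0.5715532302856445, 0.27499130368232727), (0.11976619809865952, 0.045260749757289886), 7.155403137207031) rel home x,y mm -1.5342118179745752 2.442447669141522
plane tilt [0. 0. 0.] 0
top carrier_other 0.53 1477 ztop 0.041 ((0.7044932246208191, 0.254101425409317), (0.028744060546159744, 0.056960657238960266), 12.909758567810059) uv 269 302 83 142
top carrier_other pt []<stdin>:3: RuntimeWarning: Mean of empty slice.
  ret = um.true_divide(
```

View pics/end.png

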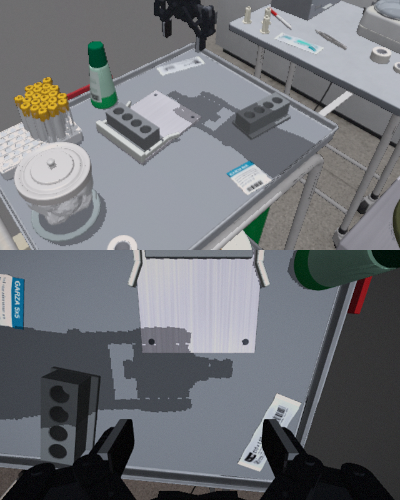

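```bash
python3 -c "
from plant import *
print(finish_job())"
```

```text
the job is handed in; nothing more can be done
None
```

I turned the upside-down carrier wells up and seated it on the loading plate against the back stop, then handed the job in at about 38 s. No verdict was reported.

To turn it, I stood the carrier on its end, took a new grip from the well side and laid it flat with the wells up. I then set it on the plate with a vertical grip and pushed it home with the open fingers until the stop pushed back with about 10 N.

**Last checks, with the hand backed off:**
- **Back stop:** in the top camera, the carrier's leading edge and the stop face agree within about 0.2 mm.
- **Across the plate:** the top camera put the carrier about 0.5 mm off centre. The scene camera read 2.4 mm, still inside the 7 mm limit.
- **Square and height:** its heading matches the plate's to about 0.3–0.5°. The top face measured 48.6–51 mm, where 50 mm is expected.
- **Other things:** the final picture shows the green bottle upright and the other carrier in its place.

**What disagreed or failed:**
- My first estimate of home was about 2.5 mm too far along the plate's x, so I relied on contact with the stop instead.
- The last wrist-camera tilt check gave no data, because the carrier was out of its view. The carrier being level rests on the picture and the height readings.
- The last network reading for the other carrier picked up the bottle instead, so I confirmed its position only by eye.

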